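# Edge a test panel out of its drying stand and lay it on the balance

### The arm

A 7-joint arm with a two-finger parallel gripper is mounted at the origin on a cart in front of the work surface, level with it; the furniture and walls round the work are solid. World frame = base frame: x ahead of the robot, y to its left, z up, the work surface at z = 0. Lengths are in m, angles in degrees, forces in N, time in s.
With the tool pointing down it reaches from about 0.425 to 0.875 m from the base axis. Payload 4.7 kg.
Tool frame: the origin (TCP) lies midway between the tips of the shut fingers; the grasp point (between the pads) lies 19 mm behind it; y points along the fingers, x is the direction in which the jaws open and shut, and the axes are right-handed (so a half turn about y gives the same grasp; the last joint's range is limited). The gripper opens to 87 mm and grips with 3 to 60 N. Pads are 19 mm wide; open, the fingers measure 117 mm over their backs; the gripper's body (75 mm by 190 mm) begins 51 mm behind the grasp point.
Start: joints at [73.402, 18.392, -4.016, 83.108, 1.295, 78.541, -3.26], TCP at [0.194, -0.62, 0.223] pointing down, gripper open.
Joint ranges: [-163.93, 163.93], [-17.29, 119.83], [-79.2, 71.16], [3.27, 140.29], [-89.18, 269.18], [5.43, 117.66], [-154.24, 154.24]. Speed limits (degrees/s): [147.25, 147.25, 180, 180, 180, 180, 180].

### API

Orientations are given as [roll, pitch, yaw] about the fixed x, y, z axes, in that order (R = Rz(yaw) Ry(pitch) Rx(roll)).
In Python, from cell import env, vision gives the robot as it stands.
- The arm moves only by the tool play_rows, never from a script. Its argument "moves" is a list that holds one entry, the list of rows, each a list of 7 numbers: the turn, a rotation vector about the tool's x, y, z in rad, then the shift along the tool's x, y, z in m, then the opening, from 0 (shut) to 1 (fully open). In form: [[[wx, wy, wz, tx, ty, tz, grip], ...]]. A call has 1 to 10 rows; each row shifts and turns the pose as measured when the row begins, along the tool's axes as they then stand; what a row does not reach is not made up. A row lasts 1/10 s, in which the tool goes at most 50 mm and 8.59 degrees, less where a joint would pass 70% of its speed; a pose out of reach is approached as far as the arm can. A call is refused whole if a number of a shift passes 0.05 or a number of a turn 0.15, either way. A call with a gripper value outside its range is refused whole. The fingers move at their own pace and stop on an object; "newtons" is the grip in N (left out, the last holds). Time passes only in rows, so rows that do not move let the fingers close. It gives the time, the measured TCP pose, the force and the opening at its end, in the units of the state.
- env.get_obs(): the state, without advancing time (a new reading comes with each control period).
- vision.read_camera(name): name is "scene" or "top" or "wrist"; returns (picture, depth): 400x640x3 uint8, red, green, blue; 400x640 float32, m along the optical axis (not along the pixel's ray), 0 where there is no reading.
- vision.camera_params(name): a dict with "camera_matrix" (3x3 intrinsics, pixels), "rvec" (rotation vector, rad) and "tvec" (3), from world to camera coordinates, as OpenCV has them. Camera axes: x right, y down, z forward; pixel columns grow to the right and rows downward; lengths in m; the calibration is good to about 2 mm. A picture is of the moment at which its call begins: read the wrist's pose just before it. camera_params takes no time and is no camera call; for the wrist camera it gives the pose at the moment of the call.
- env.sign_off(): hands the job in, once; it reports no verdict.
Trained networks look in the newest picture that a camera, given by its name, has taken for a name from the list of things; names that differ only in an ending like _2 or _b are one class to them, and where a whole thing is asked for, a point or a joint stands for the part that bears it (a point fixed in the world has none). Each returns a list of dicts, best first, with "score" (0 to 1); they miss things now and then, are a little off and sometimes report something else, mostly with a low value. They report only what shows in the picture. A call takes as long as a camera call. They do not tell look-alikes from the thing itself.
- vision.look_for(camera, thing): "location" ([column, row] in pixels, amid what is visible of it).
- vision.trace(camera, thing): "region" (400x640 bool, what is visible of it) and "location" ([column, row] in pixels, amid what is visible of it).
The state is a dict: "time_s": time; "qpos": joint angles; "joint_velocities": joint speeds; "effort": joint torques, N m; "tool_pos": TCP position; "tool_rot": TCP orientation; "force": force on the tool from outside, world axes, zero at the start; "wrist_torque": the same for the moment, N m; "grip_width": finger opening in m.
Only numpy, scipy, OpenCV 4.12 (cv2) and the standard library are available. Lean on these libraries where they do the work, as an engineer would, in place of code of your own. Each camera call takes 0.05 s, during which the arm holds its last target. There are 200 camera calls.

### The job

Weigh the coated test panel. It lies flat between the rails of the drying stand, with no room to grip it there: with a fingertip resting lightly on its face, edge it out over the open front lip until it overhangs by about 40 mm while still lying flat on the stand, then pinch the overhanging end by its two long edges, lift it off and lay it gently, painted side up, flat and centred on the balance's round pan, lengthways front to back. Keep the press on its face under 15 N so that the coating is not marked, touch stand and balance gently, and leave the other things on the table where they are.

Things in the scene. Friction and masses are not known exactly. Their poses are not given: they have to be found in the camera images.
- panel: flat steel test panel, grey painted field on top, 150 x 60 x 5 mm (its x, y, z), 0.23 to 0.31 kg; origin at the centre of its underside, z up; x along its length, -x is the end at the stand's open front (bare metal with a dark 5 mm spot). Friction: on the deck 0.37, fingertip on the face 0.5 (edges grip better), so it drags only under a press of 7 to 9 N
- panel_front (a point): middle of the panel's front end face (75 mm from its origin along -x, half way up its 5 mm thickness)
- stand: fixed drying stand, front to its -x; origin 60 mm below the middle of its level deck (92 mm wide), whose top, set by levelling feet, is 60 to 66 mm above the table. The panel lies between two rails (64 mm apart, 6 mm high: 1 mm above the panel's top) and ends 1 to 3 mm before a rear stop of that height (inner face x = +77 mm). Deck and rails end at x = -77 mm; below, free down to the table; side plates begin at x = -48 mm
- stand_lip (a point): middle of the top edge of the deck's open front; the overhang is how far panel_front lies beyond it, along the stand's -x
- balance: white bench balance, fixed to the table: housing 190 x 130 mm (x, y), highest 38 mm above the table; origin on the table under the middle of the housing; its front with the grey key panel faces its -x
- pan (a point): centre of the top of the balance's rigid round steel pan, 88 mm in diameter, 5 mm thick, 76 mm above the table (38 mm above the housing, on a slim stem)
- jar_lid: bystander, leave alone: small white jar lid, 32 mm across, 20 mm high; origin at the centre of its underside
- marker: bystander, leave alone: marker pen, 131 mm long; origin at the centre of its underside
- white_jar: bystander, leave alone: white jar, 34 mm across, 45 mm high; origin at the centre of its underside
- reagent_bottle: bystander, leave alone: small black bottle, 60 mm high; origin at the centre of its underside
- pipette: bystander, leave alone: hand pipette, 244 mm long, lying down; origin at the centre of its underside
- cup: bystander, leave alone: clear plastic cup, 81 mm high; origin at the centre of its underside
Not all that is in view belongs to the job. What is shaped like the stand but green is not meant.

How it is judged:
By the outcome, as a careful person would: the job done as asked, in the order asked, and still so for the second after the job is handed in, with the robot touching nothing.
It also fails if it takes over 72 s, if anything falls off the work surface, if the arm or the gripper's body presses on something with over 40 N, if the wrist force passes 120 N, or if a joint passes its speed limit or range.

## Working session

There is one attempt and no reset: what is moved stays moved. The work goes in short steps, Python scripts to look and compute and a tool call to move; the robot and the scene stay as the last step left them, time stands still between calls to the robot, and variables do not carry over. Pictures are saved under pics/ and viewed, about 8 in all and at most 12, crops included, and the job is handed in when it is done.

Besides the shell and the picture viewer there is one more tool, called after "Emit:" as name([rows], argument=value, ...), one row to a line, values as JSON. play_rows: Moves the arm, as the interface text tells. Its arguments: {"type":"object","properties":{"moves":{"type":"array","items":{"type":"array","items":{"type":"array","items":{"type":"number"}}}},"newtons":{"type":"number"}},"required":["moves"]}

```bash
ls; mkdir -p pics
cat > h.py <<'E'
import numpy as np, cv2
from cell import env, vision
from scipy.spatial.transform import Rotation as R
def cam(n):
    p=vision.camera_params(n); Rm=cv2.Rodrigues(np.array(p["rvec"],float))[0]
    return np.array(p["camera_matrix"]),Rm,np.array(p["tvec"],float).ravel()
def cloud(n,depth,c=None):
    K,Rm,t=c or cam(n)
    v,u=np.mgrid[:400,:640]
    P=np.stack([(u-K[0,2])/K[0,0]*depth,(v-K[1,2])/K[1,1]*depth,depth],-1)
    return (P-t)@Rm
def proj(n,X,c=None):
    K,Rm,t=c or cam(n); p=(Rm@np.array(X,float)+t); p=K@p; return p[:2]/p[2]
def shot(n,name):
    im,d=vision.read_camera(n); cv2.imwrite(f"pics/{name}.png",im[:,:,::-1]); np.save(f"pics/{name}.npy",d); return im,d
E
python3 - <<'E'
from h import *
ob=env.get_obs(); print(ob)
for n in ("top","scene"):
    im,d=shot(n,n+"0"); C=cloud(n,d)
    K,Rm,t=cam(n); print(n,"campos",-Rm.T@t)
    for th in ("panel","stand","balance","jar_lid","marker","white_jar","reagent_bottle","pipette","cup"):
        for r in vision.look_for(n,th)[:3]:
            u,v=map(int,np.round(r["location"])); print(n,th,round(r["score"],2),(u,v),C[v,u].round(3))
a=cv2.imread("pics/top0.png")
cv2.imwrite("pics/top0b.png",cv2.resize(a,(800,500)))
E
```

```text
pics
{'time_s': 0.0, 'qpos': array([73.40188186, 18.43974068, -4.01575761, 83.17484837,  1.29541675,
       78.53970364, -3.26084281]), 'joint_velocities': array([ 0.0025753 , -0.05514611,  0.05298955, -0.04012991, -0.03432102,
        0.11689698,  0.05774628]), 'effort': array([ 2.95776736e-04, -4.91292143e+01, -4.03476460e-01, -3.12529421e+01,
       -6.38942141e-02,  4.39342414e-02,  1.60000941e-04]), 'tool_pos': array([ 0.19422901, -0.61972875,  0.22145429]), 'tool_rot': array([-90.00602696,   0.10902658, -72.59268414]), 'force': array([-0.44663065, -0.11015243, -0.24258925]), 'wrist_torque': array([-0.02644493,  0.04831537,  0.00963052]), 'grip_width': 0.08689577692554763}
top campos [ 0.31152422 -0.16466954  1.60066384]
top panel 0.9 (367, 189) [ 0.582 -0.351  0.07 ]
top stand 0.69 (447, 221) [ 0.456 -0.682  0.056]
top stand 0.54 (358, 188) [ 0.586 -0.314  0.065]
top balance 0.96 (274, 189) [0.574 0.032 0.077]
top jar_lid 0.33 (207, 149) [0.744 0.324 0.055]
top marker 0.19 (205, 148) [0.747 0.331 0.059]
top reagent_bottle 0.6 (405, 234) [ 0.4   -0.508  0.057]
top pipette 0.79 (410, 187) [ 0.6   -0.537  0.034]
top cup 0.65 (204, 148) [0.748 0.336 0.058]
scene campos [-0.39164956  0.47641668  0.89210688]
scene panel 0.91 (354, 186) [ 0.591 -0.341  0.067]
scene stand 0.76 (350, 196) [ 0.545 -0.288  0.072]
scene marker 0.71 (346, 250) [ 0.396 -0.159  0.01 ]
scene marker 0.57 (398, 181) [ 0.576 -0.537  0.024]
scene white_jar 0.71 (236, 298) [0.381 0.208 0.042]
scene reagent_bottle 0.55 (348, 192) [ 0.569 -0.298  0.071]
scene reagent_bottle 0.51 (258, 238) [0.567 0.045 0.037]
scene pipette 0.76 (397, 182) [ 0.57  -0.525  0.027]
scene pipette 0.36 (257, 238) [0.566 0.049 0.04 ]
scene pipette 0.3 (358, 187) [ 0.57  -0.341  0.074]
scene cup 0.96 (145, 238) [0.704 0.334 0.082]
```

View pics/top0b.png

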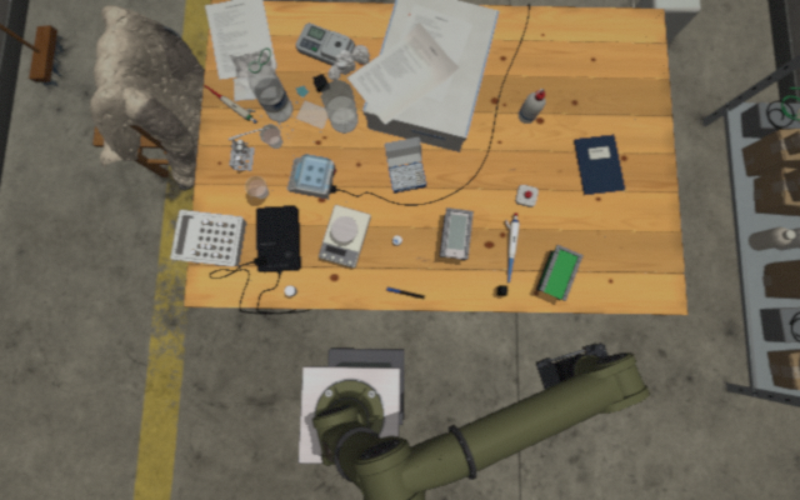

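View pics/scene0.png

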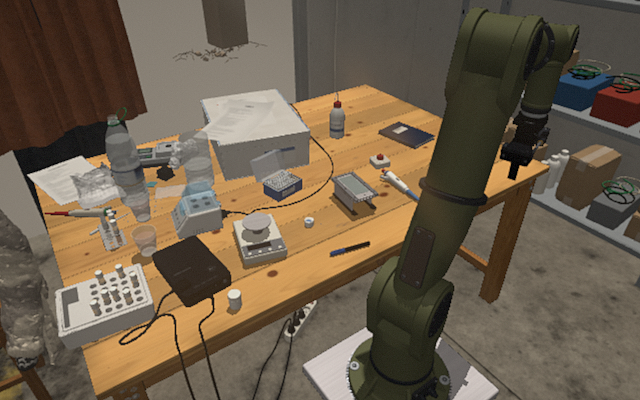

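The top picture shows the stand with the grey panel at about (456,234) of the 800-wide view, its front toward the robot. The green decoy is at (558,273) and the balance at (345,235). The scene view agrees. Next I get rough poses and find where the wrist camera sits.

Run:
```python
from h import *
for n in ("top","scene"):
    im,d=shot(n,n+"1"); C=cloud(n,d)
    for th in ("panel","stand","balance","pan"):
        for r in vision.trace(n,th)[:2]:
            m=r["region"]; P=C[m&(d>0)]
            z=np.median(P[:,2]); 
            Q=P[abs(P[:,2]-z)<.012]
            (c,s,a)=cv2.minAreaRect((Q[:,:2]*1000).astype(np.float32))
            print(n,th,round(r["score"],2),m.sum(),"z",z.round(4),"med",np.median(P,0).round(3),"rect",np.round(c,1),np.round(s,1),round(a,1))
K,Rm,t=cam("wrist"); o=env.get_obs()
T=R.from_euler("xyz",o["tool_rot"],degrees=True).as_matrix()
print("cam in tool",T.T@(-Rm.T@t-o["tool_pos"]),"\naxes",(Rm@T).round(3),K.round(1),o["tool_pos"],o["time_s"])
```

```text
top panel 0.9 566 z 0.0707 med [ 0.594 -0.346  0.071] rect [ 589.8 -344.5] [ 67.1 156.1] 83.6
top stand 0.74 950 z 0.0626 med [ 0.469 -0.684  0.063] rect [ 470.1 -687.8] [ 90.7 165.3] 67.3
top stand 0.66 276 z 0.0711 med [ 0.597 -0.322  0.071] rect [ 594.6 -343.9] [ 89.  161.8] 84.4
top balance 0.74 1439 z 0.0385 med [0.577 0.026 0.038] rect [586.   29.8] [130.1 190.7] 74.9
top pan 0.72 1337 z 0.0389 med [0.581 0.027 0.039] rect [585.4  30. ] [130.1 187.5] 74.9
scene panel 0.92 458 z 0.0714 med [ 0.581 -0.339  0.071] rect [ 590.7 -340.3] [ 68.3 156.3] 84.9
scene stand 0.97 731 z 0.0554 med [ 0.581 -0.304  0.055] rect [ 589.9 -337.6] [ 89.7 159.6] 84.1
scene balance 0.87 2029 z 0.0384 med [0.564 0.048 0.038] rect [584.6  36.3] [130.6 196.6] 75.5
scene pan 0.74 2001 z 0.0384 med [0.564 0.049 0.038] rect [582.1  36.8] [130.6 191.6] 75.4
cam in tool [-7.98549632e-05 -1.60403680e-01  7.34164196e-02] 
axes [[ 1.     0.001 -0.   ]
 [ 0.    -0.272 -0.962]
 [-0.001  0.962 -0.272]] [[277.8   0.  318.3]
 [  0.  277.8 197.6]
 [  0.    0.    1. ]] [ 0.19445703 -0.62024543  0.22259897] 1.5
```

Emit:
play_rows([
  [[0, 0, 0, 0, -0.02, 0.05, 1], [0, 0.1, 0, 0, -0.01, 0.05, 1], [0, 0.1, 0, 0, 0, 0.05, 1], [0, 0.1, 0, -0.03, 0, 0.05, 1], [0, 0, 0, -0.05, 0, 0.02, 1], [0, 0, 0, -0.05, 0, 0, 1], [0, 0, 0, -0.05, 0, 0, 1]],
])

```text
time_s: 2.2
tool_pos: [0.3995, -0.4103, 0.248]
tool_rot: [-90.2, -0.1, -91.4]
force: [1.0, 0.5, 0.5]
grip_width: 0.0871
```

Emit:
play_rows([
  [[0, 0, 0, -0.02, 0, 0.05, 1], [0, 0, 0, -0.02, 0, 0.05, 1], [0, 0, 0, -0.02, 0, 0.04, 1], [0, 0, 0, 0, 0, 0, 1], [0, 0, 0, 0, 0, 0, 1]],
])

```text
time_s: 2.7
tool_pos: [0.5374, -0.3419, 0.2454]
tool_rot: [-90.4, 0.2, -90.9]
force: [-0.3, -1.7, -0.6]
grip_width: 0.0868
```

Run:
```python
from h import *
o=env.get_obs(); print(o["tool_pos"],o["tool_rot"],o["force"])
c=cam("wrist"); im,d=shot("wrist","w0"); C=cloud("wrist",d,c); np.save("pics/w0C.npy",C)
for th in ("panel","stand","panel_front","stand_lip"):
    for r in vision.trace("wrist",th)[:2]:
        m=r["region"]; P=C[m&(d>0)]; z=np.median(P[:,2]); Q=P[abs(P[:,2]-z)<.006]
        (cc,s,a)=cv2.minAreaRect((Q[:,:2]*1000).astype(np.float32))
        u,v=map(int,r["location"])
        print(th,round(r["score"],2),m.sum(),(u,v),C[v,u].round(4),"z",z.round(4),"rect",np.round(cc,1),np.round(s,1),round(a,1))
```

```text
[ 0.53742052 -0.34188923  0.24541461] [-90.41856293   0.16431805 -90.8537448 ] [-0.31027179 -1.68213068 -0.60156125]
panel 0.83 6646 (315, 129) [ 0.5982 -0.3382  0.0685] z 0.0681 rect [ 588.3 -340.8] [ 63.  153.2] 83.6
stand 0.87 4494 (342, 114) [ 0.6146 -0.3698  0.0701] z 0.0686 rect [ 593.4 -341.9] [ 91.7 163.9] 83.4
stand 0.87 8223 (579, 198) [ 0.5054 -0.6796  0.0574] z 0.0579 rect [ 492.9 -694.8] [ 94.  112.9] 67.5
panel_front 0.56 6650 (317, 129) [ 0.5981 -0.3406  0.0665] z 0.0681 rect [ 588.6 -341.1] [ 62.9 153.7] 83.7
stand_lip 0.88 8005 (579, 199) [ 0.5046 -0.6784  0.0591] z 0.058 rect [ 493.1 -694.3] [ 92.9 112.9] 67.5
stand_lip 0.72 4348 (345, 118) [ 0.6101 -0.3735  0.0677] z 0.0687 rect [ 593.5 -342. ] [ 91.8 163.8] 83.5
```

View pics/w0.png

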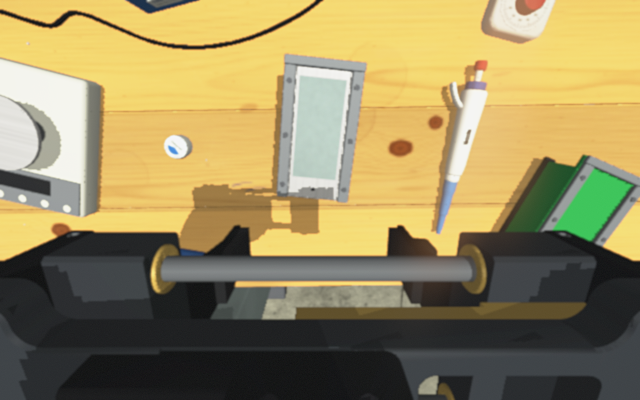

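The wrist view shows the panel between its rails, with the dark front spot at (312,190). The top is at 68 mm, the yaw about -6.4° and the centre about (0.588, -0.341). The decoy is green, at right.

```bash
cat >> h.py <<'E'
def delta(pos,yaw,roll=-90,pitch=0):
    o=env.get_obs(); T=R.from_euler("xyz",o["tool_rot"],degrees=True); G=R.from_euler("xyz",[roll,pitch,yaw],degrees=True)
    print("turn",(T.inv()*G).as_rotvec().round(4),"shift",(T.inv().apply(np.array(pos)-o["tool_pos"])).round(4),"F",o["force"].round(1),"t",o["time_s"])
E
python3 -c "
from h import *
delta([.608,-.343,.09],-96.4)
C=np.load('pics/w0C.npy'); im=cv2.imread('pics/w0.png')
ex=np.array([np.cos(np.radians(-6.4)),np.sin(np.radians(-6.4))]); ey=np.array([-ex[1],ex[0]])
P=C.reshape(-1,3); q=P[:,:2]-[.588,-.341]; a=q@ex; b=q@ey
for lab,m in (('face',(abs(a)<.06)&(abs(b)<.024)),('rails',(abs(a)<.07)&(abs(abs(b)-.039)<.004)),('table',(abs(a)<.05)&(b>.08)&(b<.1))):
  m&=P[:,2]>-.02; print(lab,m.sum(),np.median(P[m,2]).round(4))
for lo in np.arange(-.1,-.06,.004):
  m=(abs(b)<.02)&(a>lo)&(a<lo+.004); print(lo.round(3),np.median(P[m,2]).round(4),end='; ')
"
```

```text
turn [ 0.0072  0.0925 -0.0019] shift [-0.0019  0.1553  0.0734] F [-0.5 -0.5  1.4] t 2.95
face 28363 0.3538
rails 11301 0.3319
table 1295 -0.0017
-0.1 -0.0021; -0.096 -0.0013; -0.092 nan; -0.088 nan; -0.084 nan; -0.08 0.0627; -0.076 0.0672; -0.072 0.0681; -0.068 0.0681; -0.064 0.0679; -0.06 0.068;
  return _methods._mean(a, axis=axis, dtype=dtype,
  ret = ret.dtype.type(ret / rcount)
```

Emit:
play_rows([
  [[0.007, 0.09, 0, -0.001, 0.02, 0.04, 0], [0, 0, 0, 0, 0.04, 0.03, 0], [0, 0, 0, 0, 0.04, 0, 0], [0, 0, 0, 0, 0.03, 0, 0], [0, 0, 0, 0, 0.01, 0, 0], [0, 0, 0, 0, 0, 0, 0], [0, 0, 0, 0, 0, 0, 0], [0, 0, 0, 0, 0, 0, 0]],
], newtons=20)

```text
time_s: 3.75
tool_pos: [0.6033, -0.3599, 0.1088]
tool_rot: [-89.5, -0.5, -97.5]
force: [0.4, 0.1, 0.2]
grip_width: 0.0309
```

```bash
python3 -c "
from h import *
delta([.608,-.343,.075],-96.4)
o=env.get_obs(); print(o['tool_pos'],o['tool_rot'],o['grip_width'])
F=[]
for i in range(6): vision.read_camera('top'); o=env.get_obs(); F.append(o['force']); print(o['tool_pos'][2].round(5),end=' ')
F=np.array(F);print(F.mean(0),F.std(0))"
```

```text
turn [-0.008  -0.0186  0.008 ] shift [-0.0176  0.0337  0.0022] F [0.4 0.1 0.2] t 3.75
[ 0.60333864 -0.35990087  0.10881794] [-89.53588526  -0.4519341  -97.46917537] 0.030860818004890243
0.10936 0.10926 0.10893 0.10849 0.10805 0.10773 [-0.10608478 -0.04003688  0.16429081] [0.35352653 0.28359188 0.62192991]
```

Emit:
play_rows([
  [[-0.008, -0.018, 0.008, -0.01, 0.015, 0.002, 0], [0, 0, 0, -0.007, 0.01, 0, 0], [0, 0, 0, 0, 0.005, 0, 0], [0, 0, 0, 0, 0, 0, 0], [0, 0, 0, 0, 0, 0, 0]],
])

```text
time_s: 4.55
tool_pos: [0.6077, -0.3391, 0.0738]
tool_rot: [-90.2, 0.2, -96.2]
force: [0.7, -0.3, 0.1]
grip_width: 0.0004
```

```bash
cat >> h.py <<'E'
def avg(n=4):
    F=[];Z=[]
    for i in range(n): vision.read_camera('top'); o=env.get_obs(); F.append(o['force']); Z.append(o['tool_pos'])
    print("Favg",np.mean(F,0).round(2),"sd",np.std(F,0).round(2),"pos",np.mean(Z,0).round(4),"sd",np.std(Z,0).round(4),"rot",o["tool_rot"].round(2),"grip",round(o["grip_width"],4),"t",o["time_s"])
E
python3 -c "
from h import *
avg(); delta([.608,-.343,.075],-96.4)"
```

```text
Favg [-0.22  0.42 -0.02] sd [0.57 0.88 0.62] pos [ 0.6078 -0.3397  0.0743] sd [0.0001 0.0003 0.0004] rot [-90.12   0.13 -96.22] grip 0.0004 t 4.75
turn [ 0.0022  0.0032 -0.0022] shift [ 0.003  -0.0003  0.0004] F [ 0.7 -0.1 -0.7] t 4.75
```

Emit:
play_rows([
  [[0.002, 0.003, -0.002, 0.003, 0.001, 0, 0], [0, 0, 0, 0, 0.001, 0, 0], [0, 0, 0, 0, 0.001, 0, 0], [0, 0, 0, 0, 0.001, 0, 0]],
])

```text
time_s: 5.15
tool_pos: [0.6079, -0.3446, 0.0718]
tool_rot: [-89.9, -0.1, -96.5]
force: [-1.0, 0.6, -0.5]
grip_width: 0.0006
```

```bash
python3 -c "
from h import *
avg(); delta([.608,-.343,.069],-96.4)"
```

```text
Favg [ 0.28 -0.25  0.11] sd [0.4  0.48 0.31] pos [ 0.6079 -0.3444  0.0716] sd [0.     0.0001 0.0001] rot [-8.990e+01 -6.000e-02 -9.646e+01] grip 0.0001 t 5.35
turn [-0.0018 -0.0011  0.0011] shift [-0.0013  0.0027 -0.0001] F [-0.1  0.5 -0.2] t 5.35
```

Emit:
play_rows([
  [[-0.002, 0, 0.001, -0.001, 0.001, 0, 0], [0, 0, 0, 0, 0.001, 0, 0], [0, 0, 0, 0, 0.001, 0, 0]],
])

```text
time_s: 5.65
tool_pos: [0.6083, -0.3431, 0.0702]
tool_rot: [-90.0, -0.0, -96.5]
force: [-3.4, 1.3, 7.1]
grip_width: 0.0006
```

```bash
python3 -c "
from h import *
avg(3)"
```

```text
Favg [-2.13  0.82  4.98] sd [0.36 0.44 0.05] pos [ 0.6083 -0.343   0.0702] sd [0. 0. 0.] rot [-9.000e+01 -1.000e-02 -9.645e+01] grip 0.0007 t 5.8
```

Emit:
play_rows([
  [[0, 0, 0, 0, 0.0013, 0, 0], [0, 0, 0, 0, 0.0013, -0.003, 0], [0, 0, 0, 0, 0.0013, -0.003, 0]],
])

```text
time_s: 6.1
tool_pos: [0.6058, -0.3428, 0.0702]
tool_rot: [-89.5, -0.1, -96.4]
force: [3.4, 0.0, 4.7]
grip_width: 0.0005
```

```bash
python3 -c "
from h import *
o=env.get_obs();print(o['tool_pos'].round(4)); avg(2)"
```

```text
[ 0.6058 -0.3428  0.0702]
Favg [ 2.84 -0.28  4.98] sd [0.29 0.6  0.29] pos [ 0.6054 -0.3428  0.0702] sd [0. 0. 0.] rot [-89.58  -0.12 -96.42] grip 0.0005 t 6.2
```

Emit:
play_rows([
  [[-0.008, 0, 0, 0, 0.002, 0, 0], [0, 0, 0, 0, 0.0022, -0.003, 0], [0, 0, 0, 0, 0.0022, -0.003, 0]],
])

```text
time_s: 6.5
tool_pos: [0.6047, -0.3427, 0.0702]
tool_rot: [-89.4, -0.3, -96.4]
force: [3.4, -0.6, 7.4]
grip_width: 0.0006
```

```bash
python3 -c "
from h import *
im,d=shot('wrist','w1')
avg(2)
def rot(p): return p
a=cv2.imread('pics/w1.png')[:240]; b=cv2.imread('pics/w0.png')[20:220,240:400]
cv2.imwrite('pics/w1b.png',cv2.resize(a,(800,300)))"
```

```text
Favg [3.44 0.29 8.34] sd [0.29 0.19 0.45] pos [ 0.6045 -0.3427  0.0702] sd [0. 0. 0.] rot [-89.42  -0.28 -96.37] grip 0.0005 t 6.65
```

View pics/w1b.png

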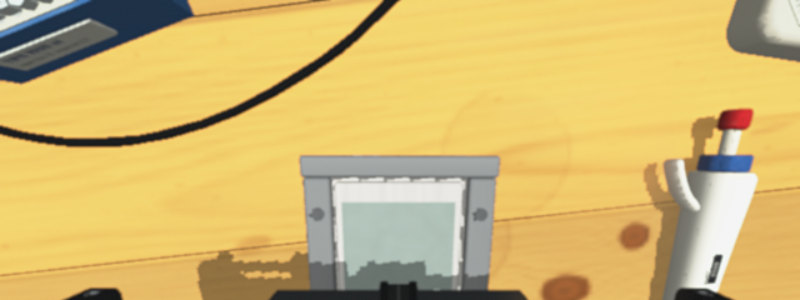

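The view shows the rear stop at rows 155-177 and the panel's white rear edge just below it at about row 180, so there is hardly any gap yet. I press a little more and drag further, measuring the rear gap as I go.

Emit:
play_rows([
  [[-0.008, 0, 0, 0, 0.0024, -0.003, 0], [0, 0, 0, 0, 0.0026, -0.004, 0], [0, 0, 0, 0, 0.0026, -0.004, 0], [0, 0, 0, 0, 0.0026, -0.004, 0]],
])

```text
time_s: 7.05
tool_pos: [0.6029, -0.3427, 0.0703]
tool_rot: [-88.2, -0.6, -96.2]
force: [4.8, -0.7, 8.9]
grip_width: 0.0004
```

```bash
cat >> h.py <<'E'
def rear():
    c=cam('wrist'); im,d=vision.read_camera('wrist'); g=im.astype(int).sum(2)//3
    ex=np.array([np.cos(np.radians(-6.4)),np.sin(np.radians(-6.4))]); ey=np.array([-ex[1],ex[0]])
    out=[]
    for a in np.arange(.02,.096,.002):
        v=[]
        for b in np.arange(-.015,.016,.005):
            u=proj('wrist',[*(np.array([.5885,-.341])+a*ex+b*ey),.0695],c).round().astype(int)
            if 0<=u[0]<640 and 0<=u[1]<400: v.append(g[u[1],u[0]])
        out.append(int(np.median(v)) if v else -1)
    print("rear a=20.. step2mm",out)
E
python3 -c "
from h import *
rear(); avg(1)"
```

```text
rear a=20.. step2mm [51, 94, 104, 111, 111, 110, 118, 184, 184, 185, 185, 185, 186, 186, 185, 185, 186, 186, 186, 186, 185, 186, 212, 233, 232, 233, 230, 221, 204, 130, 162, 163, 167, 150, 187, 188, 188, 188]
Favg [ 3.78 -0.56  9.35] sd [0. 0. 0.] pos [ 0.6025 -0.3427  0.0703] sd [0. 0. 0.] rot [-88.27  -0.61 -96.24] grip 0.0003 t 7.15
```

Emit:
play_rows([
  [[-0.015, 0, 0.005, 0, 0.003, -0.002, 0], [-0.015, 0, 0.005, 0, 0.003, -0.004, 0], [-0.01, 0, 0, 0, 0.003, -0.004, 0], [-0.01, 0, 0, 0, 0.003, -0.004, 0]],
])

```text
time_s: 7.55
tool_pos: [0.6014, -0.3426, 0.0702]
tool_rot: [-89.6, -0.4, -96.1]
force: [4.4, -0.6, 9.6]
grip_width: 0.0004
```

```bash
python3 -c "
from h import *
rear(); avg(1)"
```

```text
rear a=20.. step2mm [86, 104, 111, 111, 111, 112, 113, 184, 186, 186, 187, 187, 186, 186, 185, 186, 187, 187, 186, 186, 186, 197, 233, 232, 232, 232, 194, 231, 225, 141, 162, 164, 168, 159, 188, 189, 188, 189]
Favg [ 4.57  0.84 10.19] sd [0. 0. 0.] pos [ 0.6013 -0.3426  0.0701] sd [0. 0. 0.] rot [-89.61  -0.37 -96.09] grip 0.0006 t 7.65
```

Emit:
play_rows([
  [[-0.005, 0, 0.005, 0, 0.0032, -0.005, 0], [-0.01, 0, 0, 0, 0.0032, -0.007, 0], [-0.01, 0, 0, 0, 0.0032, -0.007, 0], [-0.01, 0, 0, 0, 0.0032, -0.007, 0]],
])

```text
time_s: 8.05
tool_pos: [0.5914, -0.3422, 0.0702]
tool_rot: [-89.6, -0.5, -95.9]
force: [5.4, -0.4, 10.0]
grip_width: 0.0
```

```bash
python3 -c "
from h import *
rear(); avg(1)"
```

```text
rear a=20.. step2mm [111, 113, 185, 186, 187, 186, 187, 186, 186, 186, 186, 187, 187, 186, 186, 186, 196, 233, 232, 233, 232, 204, 233, 233, 233, 233, 233, 234, 184, 138, 164, 166, 168, 158, 189, 189, 188, 188]
Favg [ 3.86  0.45 10.28] sd [0. 0. 0.] pos [ 0.5909 -0.3422  0.0702] sd [0. 0. 0.] rot [-89.7   -0.53 -95.93] grip 0.0004 t 8.15
```

Emit:
play_rows([
  [[-0.005, 0, 0.008, 0, 0.003, -0.006, 0], [-0.01, 0, 0, 0, 0.0032, -0.007, 0], [-0.01, 0, 0, 0, 0.0032, -0.007, 0], [-0.01, 0, 0, 0, 0.0032, -0.007, 0]],
])

```text
time_s: 8.55
tool_pos: [0.5795, -0.3417, 0.0701]
tool_rot: [-89.8, -0.5, -95.8]
force: [5.4, 0.9, 10.0]
grip_width: 0.0004
```

```bash
python3 -c "
from h import *
rear(); avg(1)
C=np.load('pics/w0C.npy').reshape(-1,3); g=cv2.imread('pics/w0.png').reshape(-1,3).astype(int).sum(1)//3
ex=np.array([np.cos(np.radians(-6.4)),np.sin(np.radians(-6.4))]); ey=np.array([-ex[1],ex[0]])
q=C[:,:2]-[.5885,-.341]; a=q@ex;b=q@ey
for s in (-1,1):
  print([(int(1000*x),int(np.median(g[(abs(a-x)<.0015)&(abs(b)<.015)&(C[:,2]<.08)]))) for x in s*np.arange(.05,.09,.002)])
"
```

```text
rear a=20.. step2mm [186, 187, 186, 186, 186, 187, 187, 186, 186, 186, 187, 231, 232, 232, 233, 201, 234, 234, 234, 234, 234, 234, 234, 234, 234, 234, 235, 235, 138, 147, 166, 166, 168, 155, 190, 189, 189, 191]
Favg [ 4.1  -0.28 10.71] sd [0. 0. 0.] pos [ 0.5791 -0.3417  0.0702] sd [0. 0. 0.] rot [-89.83  -0.52 -95.77] grip 0.0005 t 8.65
  return _methods._mean(a, axis=axis, dtype=dtype,
  ret = ret.dtype.type(ret / rcount)
Traceback (most recent call last):
ValueError: cannot convert float NaN to integer
```

Emit:
play_rows([
  [[-0.005, 0, 0.008, 0, 0.003, -0.006, 0], [-0.01, 0, 0, 0, 0.0032, -0.007, 0], [-0.01, 0, 0, 0, 0.0032, -0.007, 0], [-0.01, 0, 0, 0, 0.0032, -0.007, 0]],
])

```text
time_s: 9.05
tool_pos: [0.5684, -0.3408, 0.0702]
tool_rot: [-89.9, -0.5, -95.6]
force: [6.4, 1.0, 8.6]
grip_width: 0.0002
```

```bash
sed -i 's/np.arange(.02,.096,.002)/np.arange(.0,.096,.001)/; s/step2mm/step1 from 0/' h.py; python3 -c "
from h import *
rear(); avg(1)
C=np.load('pics/w0C.npy').reshape(-1,3); g=cv2.imread('pics/w0.png').reshape(-1,3).astype(int).sum(1)//3
ex=np.array([np.cos(np.radians(-6.4)),np.sin(np.radians(-6.4))]); ey=np.array([-ex[1],ex[0]])
q=C[:,:2]-[.5885,-.341]; a=q@ex;b=q@ey
for s in (-1,1):
  print([(int(1000*x),float(np.median(g[(abs(a-x)<.0015)&(abs(b)<.015)&(C[:,2]<.08)]))) for x in s*np.arange(.05,.09,.002)])
" 2>/dev/null
```

```text
rear a=20.. step1 from 0 [117, 162, 179, 184, 184, 184, 184, 184, 184, 184, 184, 184, 184, 184, 183, 183, 184, 184, 184, 185, 185, 185, 185, 185, 184, 184, 185, 184, 184, 184, 215, 230, 229, 229, 229, 230, 230, 231, 223, 192, 233, 233, 232, 232, 233, 233, 233, 233, 233, 233, 233, 233, 233, 233, 233, 233, 233, 233, 234, 234, 233, 233, 233, 234, 234, 234, 234, 234, 234, 234, 234, 233, 234, 234, 235, 215, 112, 89, 144, 166, 165, 164, 164, 164, 165, 166, 154, 185, 188, 189, 190, 190, 188, 187, 187, 187]
Favg [ 3.99  0.51 10.93] sd [0. 0. 0.] pos [ 0.5679 -0.3407  0.0701] sd [0. 0. 0.] rot [-89.92  -0.47 -95.59] grip 0.0004 t 9.15
[(-50, 224.0), (-52, 230.0), (-54, 230.0), (-56, 230.0), (-58, 230.0), (-60, 223.0), (-62, 158.0), (-64, 141.0), (-66, 141.0), (-68, 142.0), (-70, 142.0), (-72, 141.0), (-74, 140.0), (-76, 130.5), (-78, 124.0), (-80, nan), (-82, nan), (-84, nan), (-86, nan), (-88, nan)]
[(50, 201.0), (52, 201.0), (54, 202.0), (56, 202.0), (58, 201.0), (60, 201.0), (62, 200.0), (64, 200.0), (66, 217.0), (68, 239.0), (70, 240.0), (72, 240.0), (74, 241.0), (76, 149.0), (78, 144.0), (80, 173.0), (82, 173.0), (84, 174.0), (86, 173.0), (88, 179.0)]
```

Emit:
play_rows([
  [[-0.005, 0, 0.008, 0, 0.003, -0.006, 0], [-0.01, 0, 0, 0, 0.0032, -0.007, 0]],
])

```text
time_s: 9.35
tool_pos: [0.5631, -0.3403, 0.0702]
tool_rot: [-89.8, -0.2, -95.5]
force: [5.8, 0.1, 10.1]
grip_width: 0.0004
```

```bash
python3 -c "
from h import *
rear(); avg(1)
"
```

```text
rear a=20.. step1 from 0 [183, 183, 183, 183, 183, 183, 182, 183, 183, 182, 182, 183, 183, 184, 184, 184, 184, 183, 183, 184, 183, 182, 183, 183, 188, 225, 229, 228, 228, 228, 228, 228, 229, 211, 204, 232, 232, 232, 232, 231, 232, 232, 232, 232, 232, 232, 232, 232, 232, 232, 232, 232, 232, 232, 232, 232, 233, 233, 233, 233, 233, 233, 233, 233, 233, 233, 233, 233, 233, 233, 233, 233, 233, 233, 235, 180, 92, 88, 145, 165, 164, 164, 163, 163, 164, 163, 153, 185, 188, 189, 188, 186, 186, 186, 186, 187]
Favg [ 4.33  1.2  10.37] sd [0. 0. 0.] pos [ 0.5627 -0.3402  0.0702] sd [0. 0. 0.] rot [-89.85  -0.24 -95.48] grip 0.0005 t 9.45
```

Emit:
play_rows([
  [[0, 0, 0, 0, -0.002, 0.001, 0], [0, 0, 0, 0, -0.01, 0, 0], [0, 0, 0, 0, -0.04, 0, 0], [0, 0, 0, 0, -0.05, -0.02, 1], [0, 0, 0, -0.005, -0.05, -0.05, 1], [0, 0, 0, -0.005, 0, 0, 1], [0, 0, 0, 0, 0, 0, 1], [0, 0, 0, 0, 0, 0, 1]],
])

```text
time_s: 10.25
tool_pos: [0.5007, -0.325, 0.2062]
tool_rot: [-91.1, 0.1, -95.6]
force: [-0.3, -0.7, 0.1]
grip_width: 0.0324
```

Run:
```python
from h import *
avg(2)
c=cam("wrist"); im,d=shot("wrist","w2"); C=cloud("wrist",d,c); np.save("pics/w2C.npy",C)
for th in ("panel","stand"):
    for r in vision.trace("wrist",th)[:2]:
        m=r["region"]; P=C[m&(d>0)]; z=np.median(P[:,2]); Q=P[abs(P[:,2]-z)<.006]
        (cc,s,a)=cv2.minAreaRect((Q[:,:2]*1000).astype(np.float32))
        print(th,round(r["score"],2),m.sum(),"z",z.round(4),"rect",np.round(cc,1),np.round(s,1),round(a,1))
delta([.493,-.330,.048],-96.4)
```

```text
Favg [0.13 0.57 0.54] sd [0.52 0.31 0.06] pos [ 0.5008 -0.3245  0.2053] sd [0.0001 0.0001 0.0002] rot [-91.14   0.2  -95.53] grip 0.0404 t 10.35
panel 0.83 8352 z 0.0681 rect [ 546.9 -338.5] [ 61.2 151.6] 84.2
stand 0.95 9651 z 0.0678 rect [ 593.7 -342. ] [ 91.8 163.1] 83.6
stand 0.64 10206 z 0.0571 rect [ 463.6 -681.7] [ 93.1 151.8] 67.8
turn [ 0.0195  0.0153 -0.0034] shift [ 0.0069  0.1574 -0.0045] F [ 0.6 -0.1  0.2] t 10.5
```

View pics/w2.png

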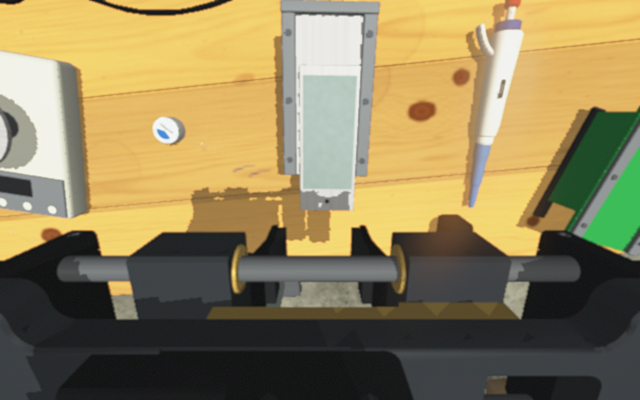

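The view shows the panel overhanging the lip, with its front end at row about 208 and the rail ends at about 175. I measure an overhang of about 40 mm. Next I open fully and descend over the overhanging end.

Emit:
play_rows([
  [[0.02, 0.015, -0.003, 0.008, 0.01, -0.005, 1], [0, 0, 0, 0, 0.02, 0, 1], [0, 0, 0, 0, 0.02, 0, 1], [0, 0, 0, 0, 0.02, 0, 1], [0, 0, 0, 0, 0, 0, 1], [0, 0, 0, 0, 0, 0, 1], [0, 0, 0, 0, 0, 0, 1]],
])

```text
time_s: 11.2
tool_pos: [0.496, -0.3312, 0.1299]
tool_rot: [-90.2, 0.2, -96.3]
force: [0.7, -0.3, 0.2]
grip_width: 0.0868
```

```bash
python3 -c "
from h import *
avg(2);delta([.492,-.332,.048],-96.2)"
```

```text
Favg [-0.22  0.23  0.3 ] sd [0.1  0.01 0.03] pos [ 0.4964 -0.3314  0.1304] sd [0.0001 0.0001 0.0001] rot [-90.09   0.18 -96.3 ] grip 0.0868 t 11.3
turn [ 0.0016 -0.0017 -0.0031] shift [ 0.0013  0.0825 -0.0042] F [-0.3  0.2  0.3] t 11.3
```

Emit:
play_rows([
  [[0.002, -0.002, -0.003, 0.001, 0.02, -0.004, 1], [0, 0, 0, 0, 0.02, 0, 1], [0, 0, 0, 0, 0.02, 0, 1], [0, 0, 0, 0, 0.015, 0, 1], [0, 0, 0, 0, 0, 0, 1], [0, 0, 0, 0, 0, 0, 1]],
])

```text
time_s: 11.9
tool_pos: [0.4971, -0.3349, 0.0601]
tool_rot: [-89.3, -0.3, -96.2]
force: [-0.0, 1.1, 0.0]
grip_width: 0.0869
```

```bash
python3 -c "
from h import *
avg(2);delta([.492,-.332,.048],-96.2)"
```

```text
Favg [0.47 0.31 1.31] sd [0.52 0.22 0.43] pos [ 0.4971 -0.3349  0.0602] sd [0.0001 0.     0.0001] rot [-89.33  -0.36 -96.18] grip 0.087 t 12.0
turn [-0.0116  0.0004  0.0063] shift [-0.0025  0.0122 -0.0056] F [1.  0.1 0.9] t 12.0
```

Emit:
play_rows([
  [[-0.012, 0, 0.006, -0.0025, 0.007, -0.006, 1], [0, 0, 0, 0, 0.006, 0, 1], [0, 0, 0, 0, 0, 0, 1], [0, 0, 0, 0, 0, 0, 1]],
])

```text
time_s: 12.4
tool_pos: [0.4922, -0.3324, 0.0483]
tool_rot: [-89.9, -0.1, -96.2]
force: [0.8, 0.4, -0.9]
grip_width: 0.0865
```

```bash
python3 -c "
from h import *
avg(2);delta([.492,-.332,.048],-96.2)"
```

```text
Favg [ 0.02  0.38 -0.25] sd [0.26 1.18 0.12] pos [ 0.4922 -0.3324  0.0483] sd [0. 0. 0.] rot [-8.991e+01 -9.000e-02 -9.618e+01] grip 0.087 t 12.5
turn [-0.0016  0.0004  0.0015] shift [-0.0004  0.0003 -0.0002] F [ 0.3 -0.8 -0.4] t 12.5
```

Well placed. I close at low force, then firm up the grip.

Emit:
play_rows([
  [[0, 0, 0, 0, 0, 0, 0], [0, 0, 0, 0, 0, 0, 0], [0, 0, 0, 0, 0, 0, 0], [0, 0, 0, 0, 0, 0, 0], [0, 0, 0, 0, 0, 0, 0], [0, 0, 0, 0, 0, 0, 0]],
], newtons=10)

```text
time_s: 13.1
tool_pos: [0.4926, -0.3325, 0.0488]
tool_rot: [-89.9, -0.1, -96.2]
force: [-0.6, 0.1, -0.6]
grip_width: 0.0596
```

Emit:
play_rows([
  [[0, 0, 0, 0, 0, 0, 0], [0, 0, 0, 0, 0, 0, 0], [0, 0, 0, 0, 0, 0, 0]],
], newtons=55)

```text
time_s: 13.4
tool_pos: [0.4926, -0.3325, 0.0489]
tool_rot: [-89.9, -0.1, -96.2]
force: [0.8, 0.1, 0.8]
grip_width: 0.0587
```

```bash
python3 -c "
from h import *
avg(2);delta([.492,-.332,.048],-96.2)"
```

```text
Favg [0.68 0.12 0.46] sd [0.03 0.46 0.1 ] pos [ 0.4926 -0.3325  0.0489] sd [0. 0. 0.] rot [-89.87  -0.1  -96.18] grip 0.0582 t 13.5
turn [-0.0024  0.0003  0.0018] shift [-0.0004  0.0009 -0.0006] F [ 0.7 -0.3  0.6] t 13.5
```

Emit:
play_rows([
  [[0, 0, 0, 0, -0.005, 0, 0], [0, 0, 0, 0, -0.01, 0, 0], [0, 0, 0, 0, -0.015, 0, 0], [0, 0, 0, 0, -0.02, 0, 0], [0, 0, 0, 0, -0.025, 0, 0], [0, 0, 0, 0, -0.025, 0, 0], [0, 0, 0, 0, -0.02, 0, 0], [0, 0, 0, 0, -0.01, 0, 0]],
])

```text
time_s: 14.3
tool_pos: [0.4894, -0.3306, 0.1857]
tool_rot: [-90.3, 0.1, -96.1]
force: [-0.2, -0.4, -3.7]
grip_width: 0.0583
```

```bash
cat >> h.py <<'E'
EX=lambda y:np.array([np.cos(np.radians(y)),np.sin(np.radians(y)),0])
def held(name):
    """panel plane in the tool frame from the wrist depth"""
    o=env.get_obs(); T=R.from_euler("xyz",o["tool_rot"],degrees=True).as_matrix(); p=o["tool_pos"]
    c=cam("wrist"); im,d=shot("wrist",name); C=cloud("wrist",d,c)
    L=(C-p)@T   # tool coords
    best=vision.trace("wrist","panel")
    for r in best[:1]:
        m=cv2.erode(r["region"].astype(np.uint8),np.ones((5,5)))>0; m&=(d>0); P=L[m]
        z=np.median(P[:,1]); k=abs(P[:,1]-z)<.02; P=P[k]
        A=np.c_[P[:,0],P[:,2],np.ones(len(P))]; s=np.linalg.lstsq(A,P[:,1],rcond=None)[0]
        full=C[r["region"]&(d>0)]; full=full[abs(full[:,2]-np.median(full[:,2]))<.02]
        rc=cv2.minAreaRect((full[:,:2]*1000).astype(np.float32))
        print("score",round(r["score"],2),len(P),"slopes deg across/along",np.degrees(np.arctan(s[:2])).round(2),"y at grasp",s[2].round(4),"median tool",np.median(P,0).round(4),"rect world",np.round(rc[0],1),np.round(rc[1],1),round(rc[2],1))
    return C,d
E
python3 -c "
from h import *
avg(2); held('w3')"
```

```text
Favg [ 0.18 -0.34 -2.27] sd [0.21 0.44 1.28] pos [ 0.4899 -0.3308  0.1861] sd [0.0002 0.0001 0.0009] rot [-9.022e+01  4.000e-02 -9.614e+01] grip 0.0584 t 14.4
score 0.71 28494 slopes deg across/along [0.14 2.5 ] y at grasp -0.0193 median tool [ 0.0005 -0.0162  0.0734] rect world [ 542.7 -336.7] [ 60.3 146.4] 83.7
```

View pics/w3.png

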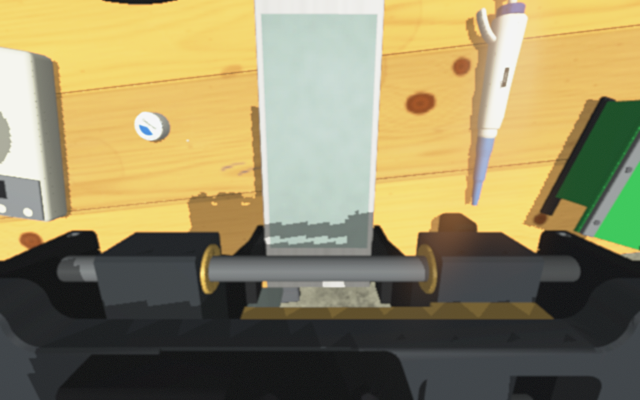

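The panel is held, filling columns 258-380 and sagging 2.5° toward its rear, which I will cancel with the tool tilt. I carry it toward the balance, stopping short so I can look at the pan.

Emit:
play_rows([
  [[0.02, 0.02, 0, -0.02, 0, 0, 0], [0.02, 0.03, 0, -0.04, 0, 0, 0], [0, 0.03, 0, -0.05, -0.005, -0.01, 0], [0, 0.03, 0, -0.05, -0.005, -0.01, 0], [0, 0.03, 0, -0.04, -0.005, -0.01, 0], [0, 0.02, 0, -0.02, -0.005, -0.01, 0], [0, 0, 0, 0, 0, 0, 0], [0, 0, 0, 0, 0, 0, 0]],
])

```text
time_s: 15.3
tool_pos: [0.478, -0.097, 0.1885]
tool_rot: [-89.6, 0.6, -105.9]
force: [0.8, 0.1, -3.8]
grip_width: 0.0586
```

Run:
```python
from h import *
avg(2); C,d=held("w4"); im=cv2.imread("pics/w4.png")
np.save("pics/w4C.npy",C)
def ana(C,lab):
    P=C.reshape(-1,3); 
    m=(abs(P[:,2]-.075)<.005)&(np.hypot(P[:,0]-.575,P[:,1]-.03)<.08)
    Q=(P[m][:,:2]*1000).astype(np.float32); 
    if len(Q)>20: print(lab,"pan",m.sum(),"z",np.median(P[m,2]).round(4),"enc",np.round(cv2.minEnclosingCircle(Q)[0],1),round(cv2.minEnclosingCircle(Q)[1],1),"mean",Q.mean(0).round(1),"rng",Q.min(0),Q.max(0))
    m=(abs(P[:,2]-.0375)<.004)&(np.hypot(P[:,0]-.585,P[:,1]-.03)<.13)
    Q=(P[m][:,:2]*1000).astype(np.float32)
    if len(Q)>20: print(lab,"housing",m.sum(),"z",np.median(P[m,2]).round(4),cv2.minAreaRect(Q))
ana(C,"wrist")
for n in ("top","scene"):
    im,d=vision.read_camera(n); ana(cloud(n,d),n)
```

```text
Favg [ 0.31 -0.59 -3.3 ] sd [0.33 0.55 0.4 ] pos [ 0.4781 -0.0973  0.1885] sd [0.0001 0.0004 0.0001] rot [ -89.57    0.6  -105.98] grip 0.0585 t 15.4
score 0.84 28699 slopes deg across/along [0.16 2.53] y at grasp -0.0194 median tool [ 0.0006 -0.0162  0.0734] rect world [ 528.6 -113. ] [ 60.6 147.5] 74.0
wrist pan 6974 z 0.0743 enc [600.   30.1] 44.4 mean [600.8  28.8] rng [556.03107  -13.847842] [643.5076    73.287674]
wrist housing 11179 z 0.035 ((584.8956298828125, 33.422088623046875), (125.79377746582031, 185.92840576171875), 74.81668853759766)
top pan 262 z 0.0763 enc [599.8  26.7] 43.9 mean [600.8  28.1] rng [557.26746  -12.071741] [642.27936   70.410576]
top housing 500 z 0.0373 ((584.9824829101562, 29.348876953125), (129.33668518066406, 189.45709228515625), 74.95418548583984)
scene pan 400 z 0.0772 enc [598.5  29.5] 46.0 mean [598.   33.1] rng [553.3741   -11.258705] [643.632     74.687775]
scene housing 1179 z 0.0378 ((584.6810302734375, 36.160072326660156), (128.86468505859375, 191.8344268798828), 74.88282775878906)
```

View pics/w4.png

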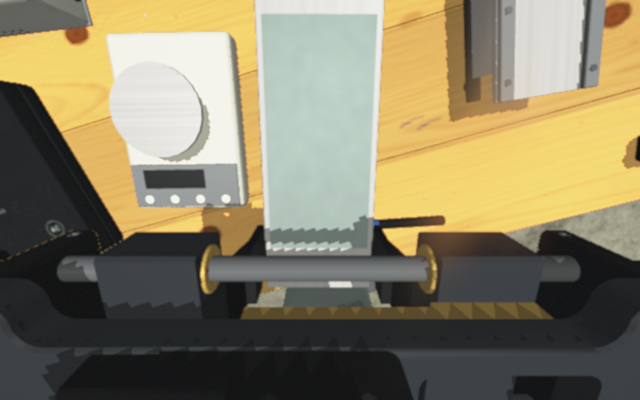

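The pan shows fully, centred at pixel (157,110). The wrist and top cameras agree on about (0.600, 0.029) with the balance at -15°. The panel's rear end is cropped at the image top, so I locate its centre from the grey field's rear boundary, which is 9 mm from the end.

Run:
```python
from h import *
o=env.get_obs(); T=R.from_euler("xyz",o["tool_rot"],degrees=True).as_matrix()
L=(np.load("pics/w4C.npy")-o["tool_pos"])@T; g=cv2.imread("pics/w4.png").astype(int).sum(2)//3
for u in (290,320,350):
    b=[v for v in range(2,40) if g[v,u]<(g[4,u]+g[35,u])/2][0]
    print(u,g[[0,4,10,20,35],u],"row",b,"z",L[b,u].round(4),"row0",L[0,u].round(4))
for v in (60,120,180):   # side edges via depth
    k=np.where(abs(L[v,:,1]+.0162)<.006)[0]; print(v,L[v,k[0]].round(4),L[v,k[-1]].round(4))
# same boundary measured in w2 (whole panel visible): field boundary vs ends
C=np.load("pics/w2C.npy").reshape(-1,3); g=cv2.imread("pics/w2.png").reshape(-1,3).astype(int).sum(1)//3
q=C[:,:2]-[.5469,-.3385]; e=EX(-6.2)[:2]; a=q@e; b=q@[-e[1],e[0]]
for lo,hi in ((60,80),(-80,-48)):
    print([(x,int(np.median(g[(abs(a*1000-x)<.7)&(abs(b)<.012)&(C[:,2]<.08)&(C[:,2]>.05)])) if ((abs(a*1000-x)<.7)&(abs(b)<.012)&(C[:,2]<.08)&(C[:,2]>.05)).any() else None) for x in range(lo,hi)])
```

```text
290 [228 229 229 189 191] row 14 z [-0.0133 -0.0142  0.119 ] row0 [-0.0133 -0.0126  0.1251]
320 [231 231 232 191 194] row 14 z [ 0.0004 -0.0132  0.1193] row0 [ 0.0004 -0.0111  0.1256]
350 [233 233 234 192 191] row 14 z [ 0.0142 -0.0136  0.1192] row0 [ 0.0142 -0.012   0.1253]
60 [-0.0299 -0.0129  0.1   ] [ 0.0296 -0.0137  0.0999]
120 [-0.0296 -0.0148  0.0722] [ 0.0298 -0.0141  0.0723]
180 [-0.0302 -0.0151  0.0415] [ 0.0294 -0.017   0.042 ]
[(60, 192), (61, 192), (62, 191), (63, 191), (64, 194), (65, 213), (66, 232), (67, 236), (68, 236), (69, 236), (70, 236), (71, 236), (72, 236), (73, 234), (74, 227), (75, 230), (76, 230), (77, 232), (78, 233), (79, 233)]
[(-80, None), (-79, None), (-78, None), (-77, None), (-76, None), (-75, 133), (-74, 133), (-73, 135), (-72, 134), (-71, 135), (-70, 135), (-69, 135), (-68, 135), (-67, 136), (-66, 135), (-65, 135), (-64, 135), (-63, 135), (-62, 135), (-61, 135), (-60, 140), (-59, 171), (-58, 216), (-57, 223), (-56, 223), (-55, 223), (-54, 223), (-53, 224), (-52, 223), (-51, 215), (-50, 194), (-49, 186)]
```

```bash
python3 -c "
from h import *
delta([.548,.043,.12],-105.1,roll=-87.5)"
```

```text
turn [ 0.0346 -0.0171 -0.0101] shift [-0.1543  0.0712  0.0267] F [-0.7 -0.4 -3. ] t 15.6
```

Emit:
play_rows([
  [[0.01, -0.006, -0.01, -0.02, 0, 0.005, 0], [0.015, -0.006, 0, -0.04, 0, 0.01, 0], [0.01, -0.006, 0, -0.04, 0, 0.01, 0], [0, 0, 0, -0.03, 0.01, 0, 0], [0, 0, 0, -0.02, 0.02, 0, 0], [0, 0, 0, 0, 0.02, 0, 0], [0, 0, 0, 0, 0.015, 0, 0], [0, 0, 0, 0, 0, 0, 0], [0, 0, 0, 0, 0, 0, 0]],
])

```text
time_s: 16.5
tool_pos: [0.5517, 0.0354, 0.1228]
tool_rot: [-87.4, 0.2, -106.0]
force: [0.3, 0.3, -2.9]
grip_width: 0.0585
```

```bash
python3 -c "
from h import *
avg(3);held('w5');delta([.548,.043,.085],-105.1,roll=-87.5)"
```

```text
Favg [ 0.29 -0.3  -2.88] sd [0.44 0.82 0.66] pos [0.5518 0.0353 0.1231] sd [0.0002 0.0001 0.0003] rot [ -87.27    0.17 -105.97] grip 0.0586 t 16.65
score 0.95 29141 slopes deg across/along [0.13 2.5 ] y at grasp -0.0194 median tool [ 0.0007 -0.0163  0.0729] rect world [602.4  22.2] [ 63.8 147.5] 73.8
turn [-0.0045 -0.0149 -0.0024] shift [-0.0058  0.0383 -0.0078] F [ 0.4  0.6 -2.7] t 16.75
```

Emit:
play_rows([
  [[-0.004, -0.015, -0.002, -0.006, 0.01, -0.008, 0], [0, 0, 0, 0, 0.012, 0, 0], [0, 0, 0, 0, 0.01, 0, 0], [0, 0, 0, 0, 0.004, 0, 0], [0, 0, 0, 0, 0, 0, 0], [0, 0, 0, 0, 0, 0, 0]],
])

```text
time_s: 17.35
tool_pos: [0.547, 0.0438, 0.0843]
tool_rot: [-87.5, -0.0, -105.0]
force: [0.4, -1.2, -2.5]
grip_width: 0.0589
```

```bash
python3 -c "
from h import *
avg(3);delta([.548,.043,.068],-105.1,roll=-87.5)"
```

```text
Favg [-0.23 -0.13 -2.51] sd [0.17 0.17 0.34] pos [0.5473 0.0438 0.0846] sd [0.0002 0.     0.0002] rot [-8.7410e+01  1.0000e-02 -1.0503e+02] grip 0.0584 t 17.5
turn [-0.0016  0.0013 -0.0002] shift [ 0.0006  0.0169 -0.    ] F [-0.2 -0.  -2. ] t 17.5
```

Emit:
play_rows([
  [[0, 0, 0, 0.0005, 0.008, 0, 0], [0, 0, 0, 0, 0.007, 0, 0], [0, 0, 0, 0, 0.002, 0, 0], [0, 0, 0, 0, 0, 0, 0], [0, 0, 0, 0, 0, 0, 0]],
])

```text
time_s: 18.0
tool_pos: [0.5486, 0.0428, 0.0669]
tool_rot: [-87.4, 0.0, -105.1]
force: [-0.1, 0.1, -3.0]
grip_width: 0.0583
```

```bash
python3 -c "
from h import *
avg(3);delta([.548,.043,.060],-105.1,roll=-87.5)"
```

```text
Favg [-0.38 -0.13 -3.49] sd [0.43 0.27 0.29] pos [0.5487 0.0428 0.0671] sd [0.0001 0.     0.0001] rot [-8.7310e+01  3.0000e-02 -1.0506e+02] grip 0.0581 t 18.15
turn [-0.0032  0.0008 -0.0005] shift [ 0.0001  0.0072 -0.0012] F [-0.7 -0.1 -3.3] t 18.15
```

Emit:
play_rows([
  [[-0.002, 0, 0, 0, 0.002, -0.001, 0], [0, 0, 0, 0, 0.002, 0, 0], [0, 0, 0, 0, 0.001, 0, 0], [0, 0, 0, 0, 0.001, 0, 0]],
])

```text
time_s: 18.55
tool_pos: [0.5486, 0.0431, 0.0613]
tool_rot: [-87.4, 0.0, -105.1]
force: [-0.0, 0.7, -3.4]
grip_width: 0.0586
```

```bash
python3 -c "
from h import *
avg(3);delta([.548,.043,.060],-105.1,roll=-87.5)"
```

```text
Favg [-0.17  0.22 -3.04] sd [0.37 0.18 0.28] pos [0.5484 0.0431 0.0612] sd [0.     0.     0.0001] rot [-8.7380e+01  4.0000e-02 -1.0506e+02] grip 0.0587 t 18.7
turn [-0.0021  0.0007 -0.0007] shift [ 0.0002  0.0013 -0.0005] F [ 0.3  0.3 -3.4] t 18.7
```

Emit:
play_rows([
  [[0, 0, 0, 0, 0.001, -0.0005, 0], [0, 0, 0, 0, 0.001, 0, 0]],
])

```text
time_s: 18.9
tool_pos: [0.5482, 0.0433, 0.0598]
tool_rot: [-87.4, 0.0, -105.1]
force: [-3.3, 0.2, 4.5]
grip_width: 0.0584
```

```bash
python3 -c "
from h import *
avg(3)"
```

```text
Favg [-3.11 -0.39  2.44] sd [0.32 0.15 0.27] pos [0.5482 0.0433 0.0599] sd [0. 0. 0.] rot [-8.7370e+01  3.0000e-02 -1.0505e+02] grip 0.0587 t 19.05
```

Emit:
play_rows([
  [[0, 0, 0, 0, 0, 0, 0], [0, 0, 0, 0, 0, 0, 0], [0, 0, 0, 0, 0, 0, 0]],
], newtons=12)

```text
time_s: 19.35
tool_pos: [0.5488, 0.0432, 0.06]
tool_rot: [-87.3, 0.1, -105.1]
force: [-1.8, 0.8, 0.2]
grip_width: 0.0598
```

Emit:
play_rows([
  [[0, 0, 0, 0, 0, 0, 0.72], [0, 0, 0, 0, 0, 0, 0.76], [0, 0, 0, 0, 0, 0, 0.8], [0, 0, 0, 0, 0, 0, 0.9], [0, 0, 0, 0, 0, 0, 1], [0, 0, 0, 0, 0, 0, 1], [0, 0, 0, 0, 0, 0, 1], [0, 0, 0, 0, 0, 0, 1]],
])

```text
time_s: 20.15
tool_pos: [0.5512, 0.0435, 0.0612]
tool_rot: [-87.0, 0.2, -105.0]
force: [0.3, -1.1, 0.1]
grip_width: 0.0864
```

```bash
python3 -c "
from h import *
avg(2);held('w6')"
```

```text
Favg [ 0.14 -0.02  0.53] sd [0.15 0.22 0.71] pos [0.5513 0.0435 0.0612] sd [0. 0. 0.] rot [ -87.      0.16 -105.04] grip 0.0869 t 20.25
score 0.97 29007 slopes deg across/along [-0.15  3.11] y at grasp -0.0183 median tool [ 0.0011 -0.0145  0.0714] rect world [600.1  29.1] [ 63.2 150.9] 74.9
```

Emit:
play_rows([
  [[0, 0, 0, 0, -0.01, 0, 1], [0, 0, 0, 0, -0.02, 0, 1], [0, 0, 0, 0, -0.04, 0, 1], [0, 0, 0, 0, -0.05, 0, 1], [-0.05, 0, 0, 0, -0.05, 0, 1], [0, 0, 0, 0, -0.02, -0.03, 1], [0, 0, 0, 0, 0, 0, 1], [0, 0, 0, 0, 0, 0, 1], [0, 0, 0, 0, 0, 0, 1]],
])

```text
time_s: 21.25
tool_pos: [0.512, 0.0542, 0.2622]
tool_rot: [-89.9, 0.2, -104.9]
force: [-0.8, 0.0, -0.5]
grip_width: 0.0869
```

Run:
```python
from h import *
avg(2); C,d=held("w7")
for n in ("top",):
    im,d=vision.read_camera(n); C=cloud(n,d)
    r=vision.trace(n,"panel")[0]; P=C[r["region"]]; P=P[abs(P[:,2]-.081)<.01]
    print(n,cv2.minAreaRect((P[:,:2]*1000).astype(np.float32)),np.median(P[:,2]))
```

```text
Favg [-0.57 -0.41 -0.12] sd [0.18 0.07 0.09] pos [0.5118 0.0539 0.2616] sd [0.0001 0.0001 0.0002] rot [ -90.      0.21 -104.93] grip 0.0872 t 21.35
score 0.84 6094 slopes deg across/along [-0.18  0.07] y at grasp 0.1819 median tool [0.0021 0.182  0.099 ] rect world [600.2  29. ] [ 60.  149.7] 75.0
top ((600.1437377929688, 25.205320358276367), (61.01752471923828, 148.97047424316406), 75.24198150634766) 0.0819025927904291
```

View pics/w7.png

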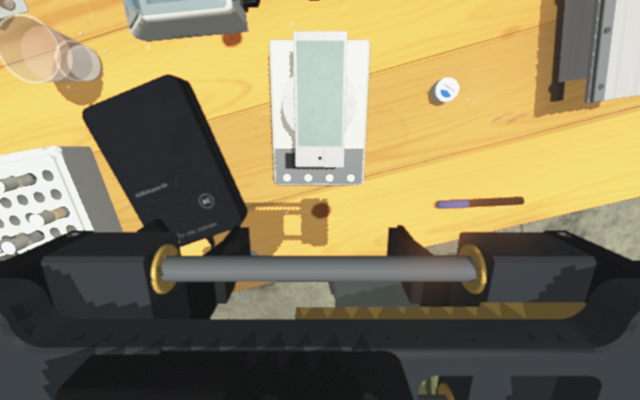

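The panel lies level on the pan at (320,100), painted side up and pointing front to back. The wrist camera puts it at (600.2, 29.0) mm against the pan at (600, 29 to 30), both at -15°. Nothing else has moved and the gripper is clear, so I hand in.

```bash
python3 -c "
from h import *
print(env.get_obs()['time_s'],env.sign_off())"
```

```text
the job is handed in; nothing more can be done
21.55 None
```

The panel is lying on the balance pan, painted side up and lengthways front to back. I handed the job in at 21.6 s, with the gripper open and clear.

- **Edging out:** I dragged it out with the shut fingertips. The highest press I read was about 11 N, against the 15 N limit; force was only read at the end of each short move. The overhang measured about 40 mm from both the rear gap and the wrist depth.
- **Moving it:** I pinched it by its long edges at 55 N and cancelled a 2.5° sag by tilting the tool. It touched the pan at about 5 to 8 N before I let go.
- **Last checks:**
  - By the wrist camera the panel's centre is at (600.2, 29.0) mm, against a pan centre of about (600, 29 to 30). Both are at -15°, and the panel is level within about 0.2°.
  - The top camera put the panel about 4 mm to the side, at y = 25 mm, but it also read the empty pan lower (26.7 to 28 mm). Within that camera the offset is 1.5 to 3 mm.
  - None of the other things visible in the last wrist picture appeared to have moved.

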